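# Unpile the laundry board

### The job

The things on the laundry board have been piled up for wiping; take the pile apart and stand each one back in the middle of its own cork mat: the long tin lengthwise on the oblong mat, the screw-top container on the large round mat, the peg dish on the square mat with its sides in line with the mat's, and the scoop's cup on the small round mat (its handle may point anywhere). Keep everything upright, and leave the spray bottle and the clipped hanger where they are.

Things in the scene. Friction and masses are not known exactly. Their poses are not given: they have to be found in the camera images.
- tin: Bottom of the pile: loose closed oblong steel tin, 152 x 64 mm over its flat lid (the top 14 mm; body 150 x 62), 48 mm high, 0.2 to 0.4 kg. Origin: centre of its underside; x along its length, z up. At the start the container and the dish stand side by side on its lid, about 42 mm either way from its middle along its length (either may be at either end).
- container: White plastic round container with a flat ribbed screw-top lid, screwed shut: body 60 mm across, lid 62 mm across (the top 18 mm; 63 mm over the ribs), 54 mm high in all; about 0.15 to 0.3 kg. Loose. Origin: centre of its underside, z up. At the start it stands on the tin and carries the scoop.
- dish: Loose square white ceramic peg dish, open on top, 58 x 58 mm, 30 mm high, walls 4 mm, 0.11 to 0.22 kg; the wooden pegs in it stay put, below the rim. Origin: centre of its underside; x and y along its sides, z up. At the start on the tin beside the container, its sides within about 10 degrees of the tin's.
- scoop: Loose aluminium scoop, 0.06 kg: upright round cup 44 mm across, 42 mm high, flat bottom, walls 2.5 mm; level flat handle 12 mm wide, 3 mm thick, 37 to 40 mm above the underside, reaching along +x to 91 mm from the cup's axis (16 mm round end). Origin: centre of the cup's underside. At the start on the container's lid, handle roughly crosswise to the tin.
- oblong_mat: Oblong cork mat, 180 x 94 mm, 5 mm thick, fixed on the board: the place of the tin. Origin: centre of its underside (on the board); x along its length.
- large_round_mat: Large round cork mat, 92 mm across, 5 mm thick, fixed on the board: the place of the container. Origin: centre of its underside.
- square_mat: Square cork mat, 88 x 88 mm, 5 mm thick, fixed on the board: the place of the peg dish. Origin: centre of its underside; x and y along its sides.
- small_round_mat: Small round cork mat, 66 mm across, 5 mm thick, fixed on the board: the place of the scoop's cup. Origin: centre of its underside.
- spray_bottle: Bystander: closed blue spray bottle with a white trigger head, 66 mm across, 200 mm tall, standing loose on the far side of the board. Origin: centre of its underside.
- hanger: Bystander: folded white plastic hanger, about 225 mm long (along its y) and 26 mm wide, lying flat, gripped by a yellow spring clip that stands up to about 28 mm, loose on the far side of the board. Origin: on the board under the middle of its length.

How it is judged:
By the outcome, as a careful person would: the job done as asked, in the order asked, and still so for the second after the job is handed in, with the robot touching nothing.
It also fails if it takes over 109 s, if anything falls off the work surface, if the arm or the gripper's body presses on something with over 40 N, if the wrist force passes 120 N, or if a joint passes its speed limit or range.

### The arm

A 7-joint arm with a two-finger parallel gripper is mounted at the origin on the work surface. World frame = base frame: x ahead of the robot, y to its left, z up, the work surface at z = 0. Lengths are in m, angles in degrees, forces in N, time in s.
With the tool pointing down it reaches from about 0.35 to 0.9 m from the base axis. Payload 19.9 kg.
Tool frame: the origin (TCP) lies at the very end of the fingers, on their centre line; the grasp point (between the pads) lies 19 mm behind it (hold_point_z is the distance from the TCP to the grasp point, in m); z points along the fingers, y is the line along which they close (so a half turn about z gives the same grasp; the last joint's range is limited). The gripper opens to 94 mm and grips with 3 to 60 N. Pads are 16 mm wide; open, the fingers measure 119 mm over their backs; the gripper's body (75 mm by 177 mm) begins 78 mm behind the grasp point.
Start: joints at [-72.107, 23.915, -0.59, 92.452, 0.269, 63.638, -3.037], TCP at [0.217, 0.586, 0.175] pointing down, gripper open.
Joint ranges: [-161.28, 161.28], [-22.2, 115.67], [-73.04, 71.86], [3.21, 147.25], [-68.34, 248.33], [10.77, 114.83], [-161.83, 161.83]. Speed limits (degrees/s): [108.29, 108.29, 136.94, 136.94, 172.46, 172.46, 172.46].

### API

Orientations are given as a 3x3 rotation matrix whose columns are the frame's x, y, z axes.
In Python, from bench import * gives the robot as it stands.
- The arm moves only by the shell command python3 -m handwheel 'ROWS'. ROWS is JSON, a list that holds one entry, the list of rows, each a list of 5 numbers: the shift along the world's x, y, z scaled (see below), then the turn about the world's z scaled (see below), then the gripper command: -1 is shut, 1 is fully open, values between are in proportion. In form: [[[x, y, z, yaw, fingers], ...]]. A call has 1 to 12 rows; each row shifts and turns the commanded pose from where the row before left it; what a row does not reach is not made up. The controller multiplies each number of a shift by 200 mm and each number of a turn by pi rad. A row lasts 1/12 s, in which the tool goes at most 41.7 mm and 7.16 degrees, less where a joint would pass 70% of its speed; a pose out of reach is approached as far as the arm can. A call with a number of a shift or a turn outside -1 to 1 is refused whole. A call with a gripper value outside its range is refused whole. The fingers move at their own pace and stop on an object; the grip force is fixed at half the most. Time passes only in rows, so rows that do not move let the fingers close. It gives the time, the measured TCP pose, the force, the opening and the grip force at its end, in the units of the state.
- observe(): the state, without advancing time (a new reading comes with each control period).
- read_camera(name): name is "scene" or "side" or "wrist"; returns a dict with "color" (400x640x3 uint8, red, green, blue), "K" (3x3 intrinsics, pixels), "T" (4x4, takes a point from camera to world coordinates). Camera axes: x right, y down, z forward; pixel columns grow to the right and rows downward; lengths in m; the calibration is good to about 2 mm. The wrist camera is an equidistant fisheye: a pixel r from the principal point sees the ray r / f radians off the axis. A picture is of the moment at which its call begins. There is no depth.
- finish_job(): hands the job in; it is judged then, once.
The state is a dict: "time_s": time; "joint_pos": joint angles; "joint_vel": joint speeds; "joint_torque": joint torques, N m; "tcp_pos": TCP position; "ee_rot": TCP orientation; "wrist_force": force on the tool from outside, world axes, zero at the start; "torque": the same for the moment, N m; "grip_width": opening from 0.0 (shut) to 1.0 (fully open); "finger_force": force on a finger pad.
Only numpy, scipy, OpenCV 4.12 (cv2) and the standard library are available. Lean on these libraries where they do the work, as an engineer would, in place of code of your own. Each camera call takes 0.05 s, during which the arm holds its last target. There are 200 camera calls.

## Working session

There is one attempt and no reset: what is moved stays moved. The work goes in short steps, Python scripts to look and compute and a shell command to move; the robot and the scene stay as the last step left them, time stands still between calls to the robot, and variables do not carry over. Pictures are saved under pics/ and viewed, at most 14 in all, crops included, and the job is handed in when it is done.

```bash
mkdir -p pics; ls; python3 - <<'E'
from bench import *
import cv2
s=observe();print(s)
for n in("scene","side","wrist"):
    c=read_camera(n);cv2.imwrite(f"pics/{n}0.png",c["color"][:,:,::-1]);print(n,c["K"].tolist(),c["T"].round(4).tolist())
E
```

```text
pics
{'time_s': 0.0, 'joint_pos': array([-72.10876333,  23.94902563,  -0.58879074,  92.48512433,
         0.27181113,  63.64095851,  -3.0374972 ]), 'joint_vel': array([ 0.0171723 , -0.02741952, -0.04066891, -0.01913836,  0.10773063,
       -0.05791773, -0.01440271]), 'joint_torque': array([-9.14472621e-04, -8.51251030e+01,  6.38323165e-01, -4.25994837e+01,
       -4.89343854e-02,  1.86523469e-02,  1.26334257e-04]), 'tcp_pos': array([0.2164127 , 0.58587641, 0.17471766]), 'ee_rot': array([[-9.38072679e-01,  3.46438384e-01, -3.08004453e-04],
       [ 3.46438491e-01,  9.38071855e-01, -1.25192987e-03],
       [-1.44786253e-04, -1.28110581e-03, -9.99999169e-01]]), 'wrist_force': array([-0.62471229,  0.00858215,  0.12757806]), 'torque': array([-0.00973842, -0.01701543,  0.00507834]), 'finger_force': 0.0, 'grip_width': 0.9987558638641689}
scene [[397.8746581412863, 0.0, 324.0078625339451], [0.0, 397.8746581412863, 202.44302410321345], [0.0, 0.0, 1.0]] [[0.4942, 0.635, -0.5938, 1.1956], [0.8693, -0.3655, 0.3328, -0.371], [-0.0057, -0.6806, -0.7326, 0.8674], [0.0, 0.0, 0.0, 1.0]]
side [[372.4874772439131, 0.0, 319.526622996695], [0.0, 372.4874772439131, 195.77434430457694], [0.0, 0.0, 1.0]] [[0.7721, -0.4627, 0.4356, 0.1377], [-0.6354, -0.55, 0.5421, -0.5168], [-0.0113, -0.6953, -0.7187, 0.7829], [0.0, 0.0, 0.0, 1.0]]
wrist [[309.70691628693146, 0.0, 325.08079069552457], [0.0, 309.70691628693146, 196.43583588966294], [0.0, 0.0, 1.0]] [[0.3469, 0.9127, 0.2158, 0.1549], [0.9379, -0.3372, -0.0815, 0.6091], [-0.0016, 0.2307, -0.973, 0.3851], [0.0, 0.0, 0.0, 1.0]]
```

View pics/scene0.png

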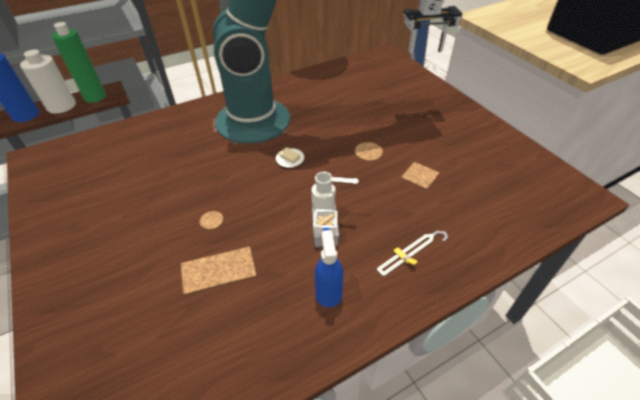

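View pics/side0.png

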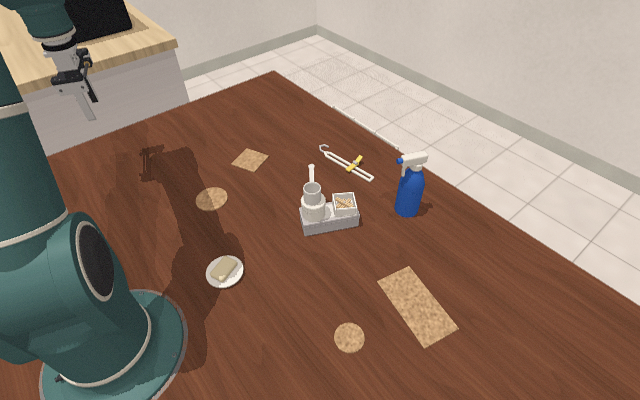

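The scene view shows the cork mats at (369,151), (421,175), (211,219) and (218,270). The pile is near (325,210), the spray bottle at (329,280) and the hanger at (412,253). In the side view the pile is at (328,210), the cup at (312,188) and the dish at (344,203). A soap dish not on the list sits at (225,271), so I'll avoid it.

```bash
cat > h.py <<'E'
from bench import *
import cv2, numpy as np
def ray(c,u,v,fish=False):
    K=c["K"];x=(u-K[0,2])/K[0,0];y=(v-K[1,2])/K[1,1]
    if fish:
        t=np.hypot(x,y);k=np.sin(t)/t if t>1e-9 else 1;d=np.array([x*k,y*k,np.cos(t)])
    else: d=np.array([x,y,1])
    return c["T"][:3,3],c["T"][:3,:3]@d
def plane(c,u,v,z,fish=False):
    o,d=ray(c,u,v,fish);return (o+d*(z-o[2])/d[2])[:2]
def plane_poly(c,cnt,z,fish=False):
    return np.array([plane(c,u,v,z,fish) for u,v in cnt.reshape(-1,2)])
def cork(img):
    h=cv2.cvtColor(img,cv2.COLOR_RGB2HSV)
    return cv2.morphologyEx(cv2.inRange(h,(8,60,120),(22,200,255)),cv2.MORPH_CLOSE,np.ones((5,5)))
def mats(c,fish=False,amin=150):
    out=[]
    for q in cv2.findContours(cork(c["color"]),cv2.RETR_EXTERNAL,cv2.CHAIN_APPROX_NONE)[0]:
        if cv2.contourArea(q)<amin: continue
        p=plane_poly(c,q,.005,fish)
        if np.abs(p).max()>1.2: continue
        r=cv2.minAreaRect((p*1000).astype(np.float32))
        out.append((q.reshape(-1,2).mean(0).round(),np.round(r[0]),np.round(r[1]),round(r[2],1)))
    return out
E
python3 - <<'E'
from h import *
for n in("scene","side","wrist"):
    c=read_camera(n);print(n)
    for m in mats(c,n=="wrist"):print(*m)
    if n=="scene":a=cv2.resize(c["color"][160:260,290:380],None,fx=4.4,fy=4.4,interpolation=2);A=c
    if n=="side":b=cv2.resize(c["color"][150:250,280:370],None,fx=4.4,fy=4.4,interpolation=2);B=c
cv2.imwrite("pics/crop.png",np.hstack([a,b])[:,:,::-1])
print(plane(A,323,178,.144),plane(B,312,188,.144),plane(A,326,219,.078),plane(B,344,199,.078))
E
```

```text
scene
[372. 350.] [934. -95.] [279.  24.] 89.4
[229. 348.] [ 771. -373.] [234.  51.] 87.9
[291. 320.] [ 776. -234.] [127.  30.] 81.0
[367. 313.] [858. -75.] [ 25. 164.] 9.0
[222. 305.] [ 665. -354.] [ 28. 206.] 0.9
[293. 271.] [ 666. -157.] [ 25. 176.] 7.3
[505. 272.] [934. 310.] [273.  22.] 88.4
[366. 237.] [665.  62.] [ 31. 214.] 1.1
[438. 239.] [769. 253.] [595.  71.] 89.9
[178. 195.] [ 250. -343.] [ 29. 179.] 2.3
[477. 184.] [664. 472.] [ 28. 205.] 3.9
[119. 184.] [ 115. -489.] [271.  28.] 86.3
[235. 231.] [ 480. -236.] [299. 802.] 0.1
[384. 188.] [533. 262.] [450. 139.] 80.6
[292. 154.] [247.  37.] [76. 65.] 8.3
[364. 154.] [377. 249.] [ 94. 137.] 27.4
[136. 146.] [ -56. -397.] [ 44. 194.] 0.7
[498. 128.] [498. 754.] [188. 267.] 41.9
side
[ 21. 380.] [-171.   63.] [ 70. 124.] 46.9
[222. 267.] [271.  40.] [71. 60.] 22.8
[165. 236.] [215. 241.] [372.  56.] 66.3
[ 86. 179.] [129. 558.] [466. 201.] 87.7
[385. 292.] [480.  29.] [ 921. 1517.] 0.0
wrist
[365. 327.] [478. 621.] [675.  74.] 69.8
[ 14. 359.] [ 526. -690.] [252. 938.] 26.3
[254. 184.] [ 82. 358.] [1120.  562.] 71.0
[ 0.53168093 -0.0013432 ] [ 0.52761974 -0.00267212] [ 0.6096632  -0.03708478] [ 0.60633087 -0.03520634]
```

View pics/crop.png

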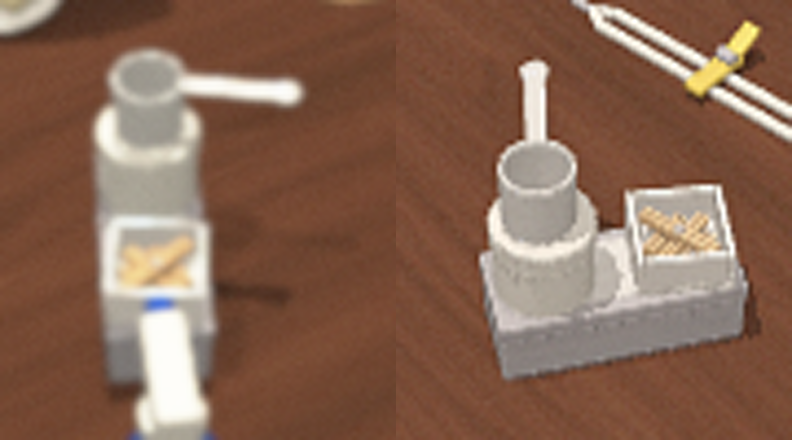

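View pics/wrist0.png

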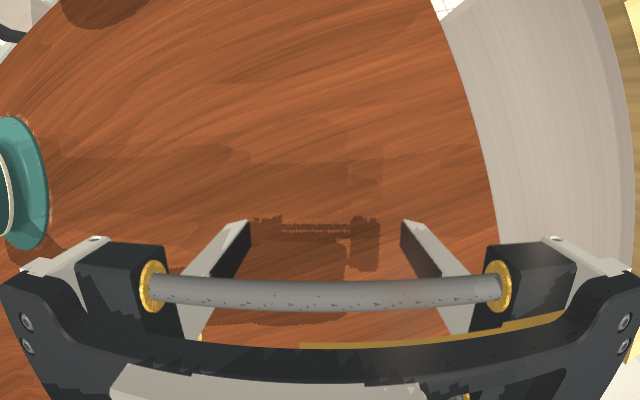

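The crops show the cup rim centre at scene (323,178) and side (312,188), with the handle tip at scene (356,181) and side (312,166). The dish is on the spray-bottle end of the tin. The wrist view shows only bare table. The cork mask is too loose, so I'll tighten it and measure the rest.

```bash
python3 - <<'E'
import re
s=open('h.py').read()
s=s[:s.index("def cork")]+'''def cork(img):
    i=img.astype(int);m=((i[...,0]>150)&(i[...,0]-i[...,2]>45)&(i[...,1]>95)).astype(np.uint8)*255
    return cv2.morphologyEx(m,cv2.MORPH_CLOSE,np.ones((5,5)))
'''+s[s.index("def mats"):]
open('h.py','w').write(s)
from h import *
C={n:read_camera(n) for n in("scene","side")}
A,B=C["scene"],C["side"]
print([A["color"][v,u].tolist() for u,v in((369,151),(421,175),(211,219),(218,270),(200,180),(400,200))])
for n in C:
    print(n)
    for m in mats(C[n]):
        if m[2].min()>40 and m[2].max()<250: print(*m)
print("handle",plane(A,355.9,180.9,.141),plane(B,311.6,165.9,.141))
print("bottle base",plane(A,329,302,.0),plane(B,408,214,0.0),"head", plane(A,329,248,.19),plane(B,412,160,.19))
def P(x,y): return plane(B,280+(x-396)/4.4,150+y/4.4,.048)
print("tin lid corners side",P(490,322),P(744,282),P(483,258))
print("dish rim corners", [plane(B,280+(x-396)/4.4,150+y/4.4,.078).round(3).tolist() for x,y in((628,192),(720,187),(733,251),(638,262))])
print("hanger/clip",plane(A,405,256,.02))
E
```

```text
[[206, 158, 110], [222, 171, 119], [219, 166, 116], [213, 160, 113], [112, 69, 48], [113, 70, 49]]
scene
[217. 269.] [ 561. -331.] [182.  98.] 77.5
[211. 219.] [ 393. -291.] [65. 64.] 60.1
[420. 174.] [542. 344.] [91. 93.] 24.9
[369. 152.] [368. 265.] [88. 85.] 19.9
side
[349. 337.] [ 392. -292.] [64. 64.] 75.5
[417. 306.] [ 560. -332.] [180.  94.] 77.6
[223. 269.] [272.  31.] [63. 41.] 23.0
[211. 198.] [364. 266.] [88. 89.] 50.0
[250. 160.] [541. 341.] [90. 88.] 24.1
handle [0.5815953  0.06951177] [0.57964037 0.06417692]
bottle base [ 0.7838472  -0.12873696] [ 0.75575655 -0.13923191] head [ 0.76538658 -0.11880334] [ 0.74600837 -0.12084855]
tin lid corners side [ 0.48528818 -0.00795887] [ 0.61994483 -0.08057874] [0.5126592  0.03464816]
dish rim corners [[0.597, -0.001], [0.642, -0.034], [0.612, -0.077], [0.564, -0.048]]
hanger/clip [0.77707442 0.101785  ]
```

```bash
python3 -m handwheel '[[[0.08,-0.14,0.08,0.02,1],[0.08,-0.14,0.08,0.02,1],[0.08,-0.14,0.08,0.02,1],[0.08,-0.14,0.08,0.02,1],[0.08,-0.15,0.05,0.02,1],[0.08,-0.15,0,0.02,1],[0.08,-0.15,0,0.02,1],[0.08,-0.15,0,0.02,1],[0.08,-0.15,0,0.02,1],[0.08,-0.15,0,0.02,1],[0.08,-0.15,0,0.02,1],[0.08,-0.15,0,0.02,1]]]'; python3 -m handwheel '[[[0.08,-0.15,0,0,1],[0.08,-0.15,0,0,1],[0.08,-0.15,0,0,1],[0.08,-0.15,0,0,1],[0.08,-0.15,0,0,1],[0.08,-0.15,0,0,1],[0.08,-0.15,0,0,1],[0.06,-0.14,0,0,1],[0,0,0,0,1]]]'
cat >> h.py <<'E'
def look(name,file=None):
    c=read_camera(name)
    if file: cv2.imwrite("pics/"+file,c["color"][:,:,::-1])
    return c
def pose():
    s=observe();R=s["ee_rot"];print("t",round(s["time_s"],2),"tcp",(s["tcp_pos"]*1000).round(1),"yang",round(np.degrees(np.arctan2(R[1,1],R[0,1])),1),"F",s["wrist_force"].round(1),"w",round(s["grip_width"]*94,1),"ff",round(float(s["finger_force"]),1))
    return s
E
python3 -c "
from h import *
pose();look('wrist','w1.png')"
```

```text
time_s: 1.4
tcp_pos: [0.409, 0.2327, 0.2496]
ee_rot: [[-0.92, -0.392, 0.0], [-0.392, 0.92, 0.0], [-0.001, 0.0, -1.0]]
wrist_force: [0.0, 1.0, 1.1]
grip_width: 1.001
finger_force: 0.0
time_s: 2.15
tcp_pos: [0.5338, -0.0096, 0.2493]
ee_rot: [[-0.923, -0.384, 0.001], [-0.384, 0.923, -0.002], [0.0, -0.002, -1.0]]
wrist_force: [1.0, -0.8, -0.3]
grip_width: 1.002
finger_force: 0.0
t 2.15 tcp [533.8  -9.6 249.3] yang 112.6 F [ 1.  -0.8 -0.3] w 94.1 ff 0.0
```

View pics/w1.png

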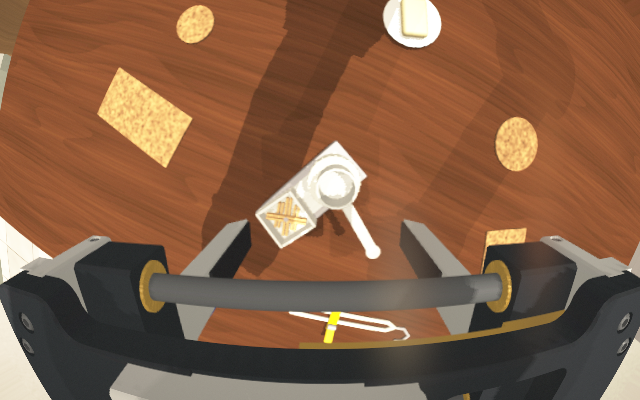

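The wrist view shows the cup rim at about (337,184), the handle tip at (373,252) and the tin's near corners at (338,141) and (367,176). The dish corners are at (291,191), (315,233), (282,247) and (256,214).

```bash
python3 -c "
from h import *
c=look('wrist')
f=lambda u,v,z:(plane(c,u,v,z,True)*1000).round(0)
print('cup',f(337,184.5,.144),'tip',f(373,251,.141),'tin',f(338,141,.048),f(367,176,.048),'dish',[f(*p,.078).tolist() for p in((291,191),(315,233),(282,247),(256,214))])
for m in mats(c,True):
  if m[2].max()<250:print(*m)
cv2.imwrite('pics/w1c.png',cv2.resize(c['color'][130:260,240:390],None,fx=4,fy=4,interpolation=2)[:,:,::-1])
"
```

```text
cup [525.   3.] tip [579.  70.] tin [486.  -9.] [514.  46.] dish [[566.0, -41.0], [606.0, 9.0], [642.0, -24.0], [612.0, -72.0]]
[505. 288.] [603. 394.] [114.  35.] 29.7
[148. 285.] [ 863. -235.] [124.  40.] 2.7
[340. 256.] [641.  58.] [ 79. 203.] 4.1
[ 33. 241.] [ 936. -593.] [ 24. 220.] 2.7
[510. 236.] [497. 344.] [103. 179.] 46.8
[284. 217.] [628. -38.] [54. 54.] 57.1
[ 95. 211.] [ 768. -391.] [238.  48.] 89.4
[531. 201.] [437. 351.] [ 31. 167.] 4.2
[391. 200.] [541.  99.] [89. 78.] 87.7
[123. 169.] [ 663. -346.] [ 23. 214.] 1.0
[423.  78.] [350.  87.] [ 32. 122.] 3.8
[197.  22.] [ 394. -289.] [71. 67.] 80.6
[406.  23.] [276.  14.] [69. 35.] 53.7
```

View pics/w1c.png

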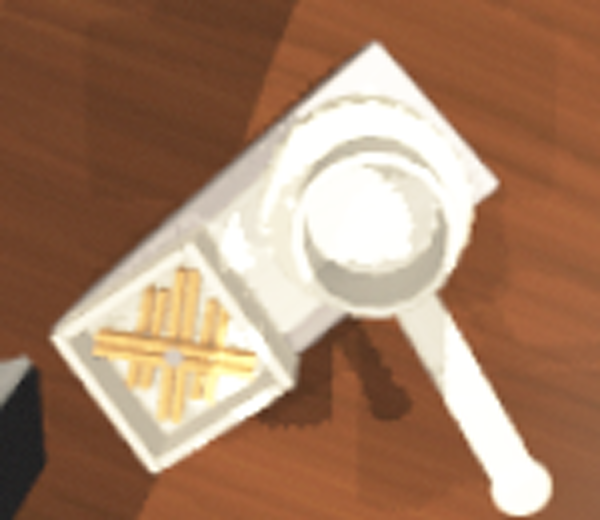

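The crop puts the cup rim centre at wrist pixel (333,188). That is close to (529,-1) mm and agrees with the fixed cameras. I'll descend and grip.

```bash
python3 -m handwheel '[[[-0.02,0.04,-0.1,0,1],[0,0,-0.15,0,1],[0,0,-0.15,0,1],[0,0,-0.15,0,1],[0,0,-0.1,0,1],[0,0,-0.04,0,1],[0,0,0,0,1],[0,0,0,0,-1],[0,0,0,0,-1],[0,0,0,0,-1],[0,0,0,0,-1],[0,0,0,0,-1]]]'; python3 -c "
from h import *
pose();look('side','s1.png')"
```

```text
time_s: 3.25
tcp_pos: [0.5289, 0.0044, 0.112]
ee_rot: [[-0.921, -0.39, 0.001], [-0.39, 0.921, 0.0], [-0.001, -0.0, -1.0]]
wrist_force: [-0.0, -0.7, -0.1]
grip_width: 0.684
finger_force: 0.0
t 3.25 tcp [528.9   4.4 112. ] yang 112.9 F [-0.  -0.7 -0.1] w 64.3 ff 0.0
```

```bash
python3 -m handwheel '[[[0,-0.025,0,0,0.3],[0,0,0,0,0.3],[0,0,0,0,-1],[0,0,0,0,-1],[0,0,0,0,-1],[0,0,0,0,-1],[0,0,0,0,-1],[0,0,0,0,-1],[0,0,0,0,-1],[0,0,0,0,-1]]]'; python3 -c "
from h import *
pose()"
```

```text
time_s: 4.13
tcp_pos: [0.5285, -0.0007, 0.1113]
ee_rot: [[-0.921, -0.39, 0.0], [-0.39, 0.921, -0.0], [-0.0, -0.0, -1.0]]
wrist_force: [0.2, 0.2, 0.1]
grip_width: 0.451
finger_force: 30.0
t 4.13 tcp [528.5  -0.7 111.3] yang 112.9 F [0.2 0.2 0.1] w 42.4 ff 30.0
```

```bash
python3 -m handwheel '[[[0,0,0.05,0,-1],[0,0,0.15,0,-1],[0,0,0.15,0,-1],[0,-0.05,0.1,0,-1],[-0.08,-0.15,0,0,-1],[-0.08,-0.15,0,0,-1],[-0.08,-0.15,0,0,-1],[-0.08,-0.15,0,0,-1],[-0.08,-0.15,0,0,-1],[-0.08,-0.15,0,0,-1],[-0.08,-0.15,0,0,-1],[-0.08,-0.15,-0.05,0,-1]]]';python3 -m handwheel '[[[-0.04,-0.15,-0.15,0,-1],[0,-0.05,-0.15,0,-1],[0,0,-0.15,0,-1],[0,0,0,0,-1]]]'; python3 -c "
from h import *
pose()
c=look('side','s2.png');look('wrist','w2.png');print(*mats(c)[:4],sep='\n')
im=cv2.imread('pics/s2.png');cv2.imwrite('pics/s2c.png',np.hstack([cv2.resize(im[200:400,230:470],(600,500)),cv2.resize(cv2.imread('pics/w2.png'),(200,500))])) if 0 else cv2.imwrite('pics/s2c.png',cv2.resize(im[140:390,150:470],(768,600)))"
```

```text
time_s: 5.13
tcp_pos: [0.4003, -0.2525, 0.1933]
ee_rot: [[-0.921, -0.39, 0.003], [-0.39, 0.921, -0.001], [-0.003, -0.002, -1.0]]
wrist_force: [0.6, -0.6, -1.0]
grip_width: 0.444
finger_force: 30.0
time_s: 5.47
tcp_pos: [0.3903, -0.2889, 0.0988]
ee_rot: [[-0.921, -0.388, -0.006], [-0.388, 0.922, 0.002], [0.004, 0.004, -1.0]]
wrist_force: [-0.4, 0.4, -2.3]
grip_width: 0.448
finger_force: 30.0
t 5.47 tcp [ 390.3 -288.9   98.8] yang 112.9 F [-0.4  0.4 -2.3] w 42.1 ff 30.0
(array([351., 340.]), array([ 389., -302.]), array([44., 62.]), 77.0)
(array([423., 308.]), array([ 561., -332.]), array([180.,  94.]), 77.5)
(array([219., 269.]), array([267.,  39.]), array([67., 60.]), 26.3)
(array([211., 198.]), array([363., 267.]), array([88., 90.]), 50.0)
```

View pics/s2c.png

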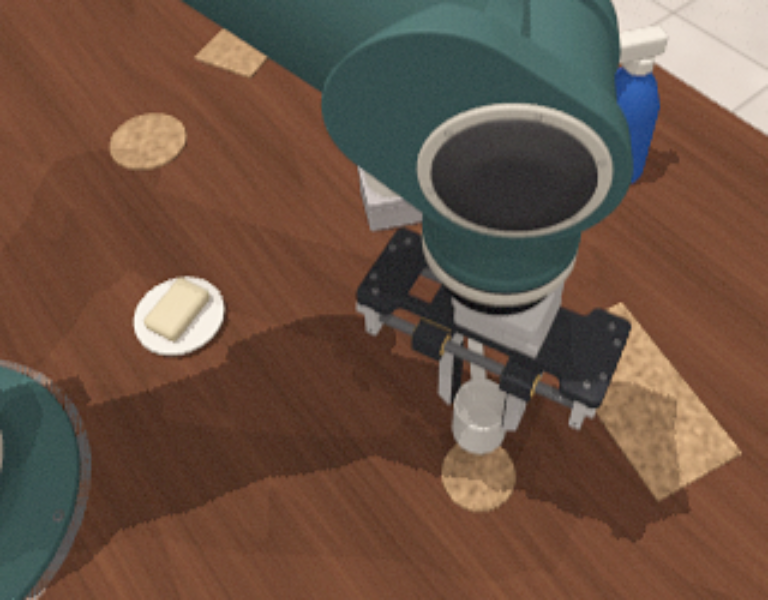

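The scoop is held upright above its mat, with the cup at crop (479,420) and the mat at (479,476). I'll lower it and release.

```bash
python3 -m handwheel '[[[0,0,-0.13,0,-1],[0,0,-0.13,0,-1],[0,0,-0.1,0,-1],[0,0,-0.04,0,-1],[0,0,-0.015,0,-1],[0,0,0,0,-1],[0,0,0,0,-1]]]'; python3 -c "
from h import *
pose()"
```

```text
time_s: 6.15
tcp_pos: [0.3938, -0.2902, 0.021]
ee_rot: [[-0.921, -0.39, 0.002], [-0.39, 0.921, -0.001], [-0.001, -0.002, -1.0]]
wrist_force: [-0.1, 0.0, -0.4]
grip_width: 0.447
finger_force: 30.0
t 6.15 tcp [ 393.8 -290.2   21. ] yang 112.9 F [-0.1  0.  -0.4] w 42.0 ff 30.0
```

```bash
python3 -m handwheel '[[[0,0,-0.015,0,-1],[0,0,-0.012,0,-1],[0,0,0,0,-1],[0,0,0,0,-1]]]'
```

```text
time_s: 6.48
tcp_pos: [0.3932, -0.2899, 0.0143]
ee_rot: [[-0.921, -0.39, 0.001], [-0.39, 0.921, -0.0], [-0.0, -0.001, -1.0]]
wrist_force: [1.4, -0.0, 1.9]
grip_width: 0.444
finger_force: 30.0
```

```bash
python3 -m handwheel '[[[0,0,0,0,1],[0,0,0,0,1],[0,0,0,0,1],[0,0,0,0,1],[0,0,0,0,1],[0,0,0.1,0,1],[0,0,0.15,0,1],[0,0,0.15,0,1],[0,0,0.15,0,1],[0.03,0.05,0.15,-0.02,1],[0.08,0.15,0.1,-0.03,1],[0.08,0.15,0.1,-0.03,1]]]';python3 -m handwheel '[[[0.08,0.15,0.1,-0.03,1],[0.08,0.15,0.1,-0.03,1],[0.08,0.15,0,-0.03,1],[0.08,0.15,0,-0.03,1],[0.08,0.15,0,-0.03,1],[0.08,0.15,0,-0.03,1],[0.08,0.15,0,-0.03,1],[0.01,0.05,0,0,1],[0,0,0,0,1],[0,0,0,0,1]]]'; python3 -c "
from h import *
pose()
look('wrist','w3.png');look('side','s3.png');look('scene','c3.png')
a=cv2.imread('pics/w3.png')[60:300,180:460];b=cv2.imread('pics/s3.png')[290:390,280:380]
cv2.imwrite('pics/v3.png',np.hstack([cv2.resize(a,(560,480),interpolation=2),cv2.resize(b,(240,480))]))"
```

```text
time_s: 7.48
tcp_pos: [0.4296, -0.2224, 0.1938]
ee_rot: [[-0.989, -0.15, 0.001], [-0.15, 0.989, -0.0], [-0.001, -0.001, -1.0]]
wrist_force: [0.9, 0.2, 0.4]
grip_width: 1.0
finger_force: 0.0
time_s: 8.32
tcp_pos: [0.543, -0.0031, 0.2317]
ee_rot: [[-0.878, 0.479, -0.001], [0.479, 0.878, -0.0], [0.0, -0.001, -1.0]]
wrist_force: [-0.2, -0.5, -0.7]
grip_width: 1.001
finger_force: 0.0
t 8.32 tcp [543.   -3.1 231.7] yang 61.4 F [-0.2 -0.5 -0.7] w 94.1 ff 0.0
```

View pics/v3.png

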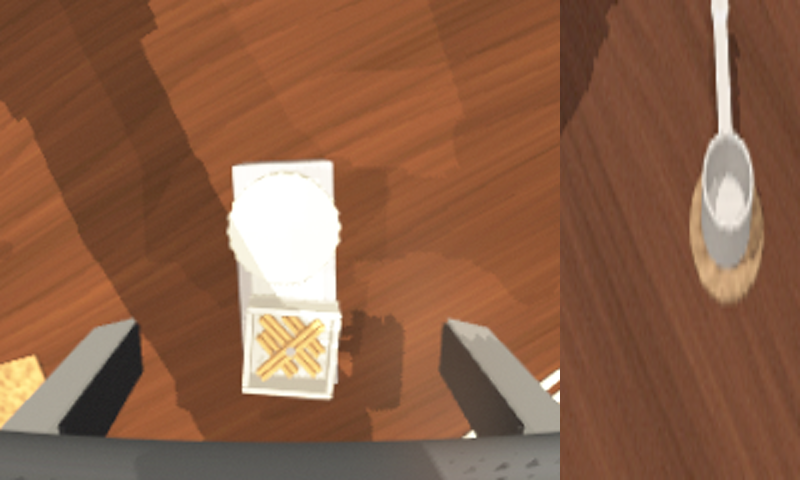

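The container lid centre is at wrist pixel (322,174). The tin's near corners are at (296.5,143.5) and (346,140), and the dish corners are at (305,214), (350.5,212.5), (346,259) and (301.5,256.5). In the side view the scoop stands on its mat, rim centre at about (349.6,326).

```bash
python3 -c "
from h import *
pose()
c=look('wrist')
f=lambda u,v,z:(plane(c,u,v,z,True)*1000).round(0)
print('cont',f(322,174,.102),'tin',f(296.5,143.5,.048),f(346,140,.048),'dish',[f(*p,.078).tolist() for p in((305,214),(350.5,212.5),(346,259),(301.5,256.5))])
s=look('side');print('cup rim',plane(s,349.6,325.8,.047),'base front',plane(s,349.5,345.6,.005))
s2=look('scene');im=np.hstack([cv2.resize(s2['color'][195:245,180:250],None,fx=5.6,fy=5.6,interpolation=2),cv2.resize(s['color'][300:360,320:380],(280,280),interpolation=2)]);cv2.imwrite('pics/v4.png',im[:,:,::-1])
"
```

```text
t 8.47 tcp [543.   -4.3 232.1] yang 61.2 F [-0.4  0.4 -0. ] w 94.3 ff 0.0
cont [532.  -2.] tin [489. -16.] [516.  41.] dish [[569.0, -47.0], [594.0, 3.0], [647.0, -31.0], [616.0, -79.0]]
cup rim [ 0.39491763 -0.28826576] base front [ 0.38023106 -0.30678648]
```

View pics/v4.png

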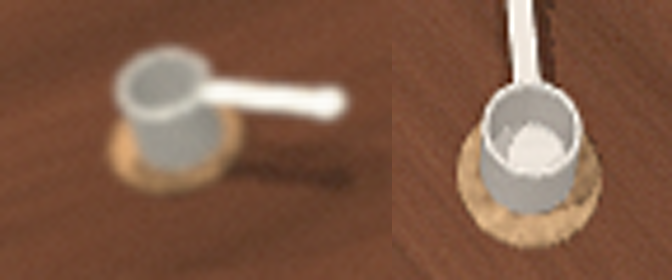

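The scoop stands on its mat within about 3 mm of the middle. Next is the container.

```bash
python3 -m handwheel '[[[-0.06,0.01,-0.1,0,1],[0,0,-0.17,0,1],[0,0,-0.17,0,1],[0,0,-0.17,0,1],[0,0,-0.15,0,1],[0,0,-0.05,0,1],[0,0,0,0,1],[0,0,0,0,0.2]]]';python3 -m handwheel '[[[0,0,0,0,-1],[0,0,0,0,-1],[0,0,0,0,-1],[0,0,0,0,-1],[0,0,0,0,-1],[0,0,0,0,-1]]]'
```

```text
time_s: 9.28
tcp_pos: [0.5318, -0.0011, 0.0709]
ee_rot: [[-0.877, 0.481, 0.0], [0.481, 0.877, -0.0], [-0.0, 0.0, -1.0]]
wrist_force: [0.3, 0.2, 0.1]
grip_width: 0.959
finger_force: 0.0
time_s: 9.78
tcp_pos: [0.5317, -0.0008, 0.0705]
ee_rot: [[-0.877, 0.48, 0.001], [0.48, 0.877, 0.0], [-0.001, 0.001, -1.0]]
wrist_force: [-2.4, -0.4, 7.7]
grip_width: 0.635
finger_force: 30.0
```

```bash
python3 -m handwheel '[[[0,0,0.03,0,-1],[0,0,0.1,0,-1],[0,0,0.15,0,-1],[0,0,0.15,0,-1],[-0.09,0.15,0.1,0,-1],[-0.09,0.15,0,0,-1],[-0.09,0.15,0,0,-1],[-0.09,0.15,0,0,-1],[-0.09,0.15,0,0,-1],[-0.09,0.15,0,0,-1],[-0.09,0.15,0,0,-1],[-0.09,0.15,0,0,-1]]]';python3 -m handwheel '[[[-0.09,0.1,0,0,-1],[-0.02,0.03,-0.1,0,-1],[0,0,-0.15,0,-1],[0,0,-0.1,0,-1],[0,0,0,0,-1],[0,0,0,0,-1]]]'; python3 -c "
from h import *
pose()
look('side','s5.png');c=look('scene','c5.png')
a=cv2.imread('pics/s5.png')[120:280,130:350];b=cv2.imread('pics/c5.png')[90:210,300:420]
cv2.imwrite('pics/v5.png',np.hstack([cv2.resize(a,(440,320)),cv2.resize(b,(320,320))]))"
```

```text
time_s: 10.78
tcp_pos: [0.3861, 0.2404, 0.1764]
ee_rot: [[-0.877, 0.481, 0.0], [0.481, 0.877, 0.0], [-0.0, 0.0, -1.0]]
wrist_force: [0.5, 0.2, -1.9]
grip_width: 0.632
finger_force: 30.0
time_s: 11.28
tcp_pos: [0.3651, 0.2648, 0.1061]
ee_rot: [[-0.877, 0.481, -0.001], [0.481, 0.877, -0.001], [0.0, -0.002, -1.0]]
wrist_force: [1.4, 1.0, -1.4]
grip_width: 0.634
finger_force: 30.0
t 11.28 tcp [365.1 264.8 106.1] yang 61.3 F [ 1.4  1.  -1.4] w 59.6 ff 30.0
```

View pics/v5.png

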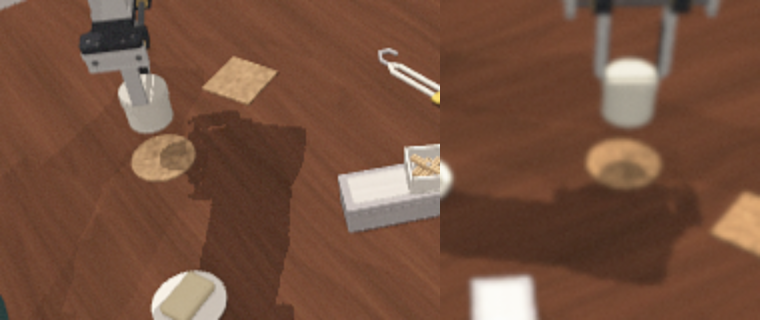

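The container hangs level above the large round mat, at crop (147,105) with the mat at (163,157). I'll lower it.

```bash
python3 -m handwheel '[[[0,0,-0.12,0,-1],[0,0,-0.12,0,-1],[0,0,-0.1,0,-1],[0,0,-0.03,0,-1],[0,0,-0.01,0,-1],[0,0,0,0,-1],[0,0,0,0,-1]]]'
```

```text
time_s: 11.97
tcp_pos: [0.3661, 0.2658, 0.0313]
ee_rot: [[-0.877, 0.481, 0.001], [0.481, 0.877, 0.001], [-0.001, 0.002, -1.0]]
wrist_force: [1.6, -0.1, -2.1]
grip_width: 0.632
finger_force: 30.0
```

```bash
python3 -m handwheel '[[[0,0,-0.012,0,-1],[0,0,-0.007,0,-1],[0,0,0,0,-1],[0,0,0,0,-1]]]';python3 -m handwheel '[[[0,0,0,0,1],[0,0,0,0,1],[0,0,0,0,1],[0,0,0,0,1],[0,0,0,0,1],[0,0,0.1,0,1],[0,0,0.15,0,1],[0,0,0.15,0,1],[0,0,0.15,0,1],[0.1,-0.13,0.15,-0.015,1],[0.12,-0.15,0.07,0,1],[0.12,-0.15,0,0,1]]]';python3 -m handwheel '[[[0.12,-0.15,0,0,1],[0.12,-0.15,0,0,1],[0.12,-0.15,0,0,1],[0.12,-0.15,0,0,1],[0.12,-0.15,0,0,1],[0.12,-0.15,0,0,1],[0.12,-0.15,0,0,1],[0.12,-0.15,0,0,1],[0,-0.03,0,0,1],[0,0,0,0,1],[0,0,0,0,1]]]'; python3 -c "
from h import *
pose()
look('wrist','w6.png');look('side','s6.png');look('scene','c6.png')
a=cv2.imread('pics/w6.png')[60:300,180:460];b=cv2.imread('pics/s6.png')[155:235,170:250];d=cv2.imread('pics/c6.png')[115:195,330:410]
cv2.imwrite('pics/v6.png',np.hstack([cv2.resize(a,(560,480),interpolation=2),np.vstack([cv2.resize(b,(240,240)),cv2.resize(d,(240,240))])]))"
```

```text
time_s: 12.3
tcp_pos: [0.366, 0.2658, 0.0273]
ee_rot: [[-0.877, 0.481, 0.001], [0.481, 0.877, 0.001], [-0.001, 0.002, -1.0]]
wrist_force: [-2.9, -2.8, 17.5]
grip_width: 0.635
finger_force: 30.0
time_s: 13.3
tcp_pos: [0.434, 0.1808, 0.1817]
ee_rot: [[-0.854, 0.52, 0.004], [0.52, 0.854, 0.003], [-0.002, 0.005, -1.0]]
wrist_force: [1.0, 1.3, 0.6]
grip_width: 0.996
finger_force: 0.0
time_s: 14.22
tcp_pos: [0.6236, -0.0648, 0.1778]
ee_rot: [[-0.853, 0.522, -0.001], [0.522, 0.853, 0.0], [0.001, -0.0, -1.0]]
wrist_force: [-0.3, -0.1, -0.8]
grip_width: 0.999
finger_force: 0.0
t 14.22 tcp [623.6 -64.8 177.8] yang 58.6 F [-0.3 -0.1 -0.8] w 93.9 ff 0.0
```

View pics/v6.png

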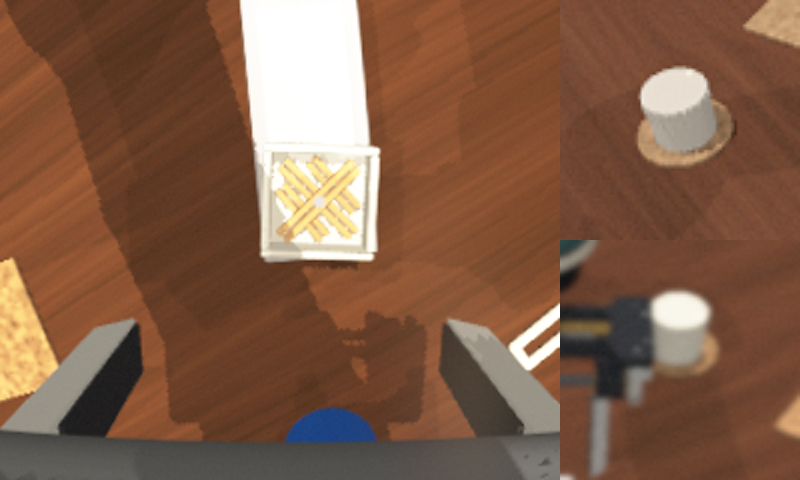

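The container stands on its mat, with its lid at side pixel (208.3,186.7). I overshot the dish slightly. Its corners in the wrist view are at (310,135), (369.5,135), (366.5,189) and (312.5,189).

```bash
python3 -c "
from h import *
s=pose()
c=look('wrist')
P=np.array([plane(c,u,v,.078,True) for u,v in((310,135),(369.5,135),(366.5,189),(312.5,189))])*1000
print(P.round(),P.mean(0),np.degrees(np.arctan2(*(P[1]-P[0])[::-1])),np.degrees(np.arctan2(*(P[2]-P[3])[::-1])),np.degrees(np.arctan2(*(P[3]-P[0])[::-1])),np.degrees(np.arctan2(*(P[2]-P[1])[::-1])))
b=look('side');print('cont',plane(b,208.3,186.7,.059))
d=P.mean(0)-s['tcp_pos'][:2]*1000;print('units',d/200)
"
```

```text
t 14.37 tcp [623.8 -63.4 178.4] yang 58.7 F [ 0.1  0.5 -0.3] w 94.1 ff 0.0
[[569. -48.]
 [600.   4.]
 [646. -27.]
 [617. -74.]] [607.94033112 -36.26107892] 59.02311433750483 58.704489356233395 -29.110783885281275 -33.26841727534422
cont [0.3618563  0.25571774]
units [-0.07926053  0.13588942]
```

```bash
python3 -m handwheel '[[[-0.08,0.13,0,0,1],[0,0,-0.1,0,1],[0,0,-0.17,0,1],[0,0,-0.17,0,1],[0,0,-0.13,0,1],[0,0,-0.04,0,1],[0,0,-0.01,0,1],[0,0,0,0,1],[0,0,0,0,1]]]';python3 -c "
from h import *
pose()
for n in('side','scene'):
    c=look(n,n+'7.png');h=cv2.cvtColor(c['color'],cv2.COLOR_RGB2HSV)
    m=cv2.inRange(h,(0,0,130),(180,60,255))
    x0,y0,x1,y1=(180,160,245,225) if n=='side' else (340,120,405,180)
    k=np.zeros_like(m);k[y0:y1,x0:x1]=m[y0:y1,x0:x1]
    q=max(cv2.findContours(k,0,2)[0],key=cv2.contourArea);print(n,cv2.boundingRect(q))
    e=np.linalg.inv(c['T'])
    for z,r in((.005,.030),(.059,.0315)):
        a=np.linspace(0,6.28,60);X=np.stack([.366+r*np.cos(a),.2655+r*np.sin(a),0*a+z,0*a+1])
        p=c['K']@(e@X)[:3];p=p[:2]/p[2];print(' expect z',z,p.min(1).round(1),p.max(1).round(1))
"
```

```text
time_s: 15.22
tcp_pos: [0.6091, -0.039, 0.056]
ee_rot: [[-0.854, 0.521, 0.002], [0.521, 0.854, 0.0], [-0.002, 0.001, -1.0]]
wrist_force: [0.1, 0.2, 0.2]
grip_width: 1.002
finger_force: 0.0
t 15.22 tcp [609.1 -39.   56. ] yang 58.6 F [0.1 0.2 0.2] w 94.2 ff 0.0
side (197, 178, 25, 28)
 expect z 0.005 [201.6 190.2] [222.7 205.1]
 expect z 0.059 [196.5 176.5] [219.4 192.2]
scene (359, 132, 21, 25)
 expect z 0.005 [359.2 145.4] [377.1 156.9]
 expect z 0.059 [359.7 132.3] [379.1 144.4]
```

The container's outline matches what it should be at mat centre, so my earlier pixel pick was off. Now gripping the dish.

```bash
python3 -m handwheel '[[[0,0,-0.012,0,1],[0,0,0,0,0.2],[0,0,0,0,-1],[0,0,0,0,-1],[0,0,0,0,-1],[0,0,0,0,-1],[0,0,0,0,-1],[0,0,0,0,-1],[0,0,0,0,-1]]]'
```

```text
time_s: 16.07
tcp_pos: [0.6081, -0.0392, 0.0519]
ee_rot: [[-0.853, 0.521, 0.0], [0.521, 0.853, -0.0], [-0.0, -0.0, -1.0]]
wrist_force: [-0.3, 0.7, 0.8]
grip_width: 0.471
finger_force: 0.0
```

```bash
python3 -c "
from h import *
pose()
look('wrist','w8.png');look('side','s8.png')
a=cv2.imread('pics/w8.png');b=cv2.imread('pics/s8.png')[160:260,280:400]
cv2.imwrite('pics/v8.png',np.hstack([cv2.resize(a,(480,300)),cv2.resize(b,(320,300))]))"
```

```text
t 16.07 tcp [608.1 -39.2  51.9] yang 58.6 F [-0.3  0.7  0.8] w 44.3 ff 0.0
```

View pics/v8.png

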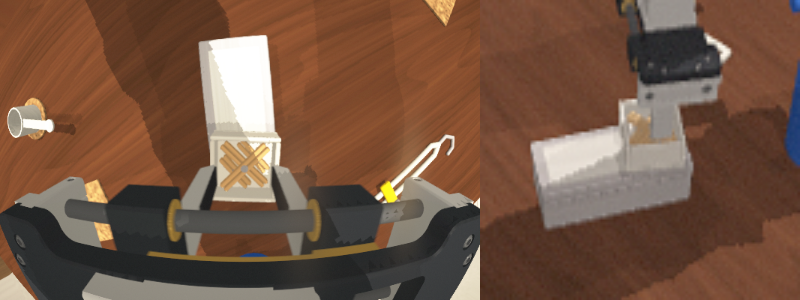

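```bash
python3 -c "
from h import *
a=cv2.imread('pics/w8.png')[150:290,240:420];b=cv2.imread('pics/s8.png')[160:230,310:380]
c=look('scene');d=c['color'][190:260,290:360,::-1]
cv2.imwrite('pics/v9.png',np.hstack([cv2.resize(a,(514,400),interpolation=2)[:, 100:500],np.vstack([cv2.resize(b,(290,290),interpolation=2),cv2.resize(d,(290,290),interpolation=2)])[:400] if 0 else cv2.resize(b,(400,400),interpolation=2)]))"
```

```text
(no output)
```

View pics/v9.png

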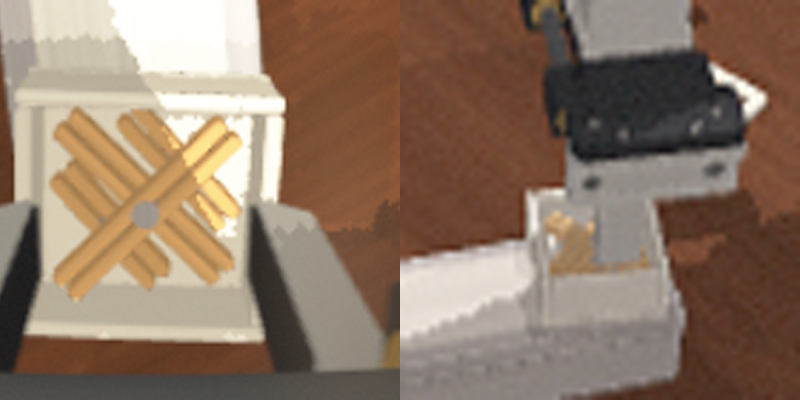

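```bash
python3 -c "
from h import *
s=pose();R=s['ee_rot'];t=s['tcp_pos']
for n,fish in(('side',0),('wrist',1)):
    c=look(n);E=np.linalg.inv(c['T'])
    def pr(p):
        q=E[:3,:3]@p+E[:3,3]
        if fish:
            r=np.hypot(q[0],q[1]);th=np.arctan2(r,q[2]);return (c['K'][:2,:2]@(q[:2]/r*th)+c['K'][:2,2]).round(1)
        return (c['K']@q/q[2])[:2].round(1)
    for y in(-.0345,-.022,.022,.0345):
        print(n,y,pr(t+R@[0.008,y,0]),pr(t+R@[-0.008,y,0]),pr(t+R@[0.008,y,-.03]))
"; grep -c . h.py
```

```text
t 16.22 tcp [608.1 -39.2  51.9] yang 58.6 F [ 0.6 -0.1  0.9] w 32.2 ff 0.0
side -0.0345 [344.6 216.4] [350.7 215.7] [345.  208.6]
side -0.022 [343.7 212.8] [349.7 212.1] [344.1 205. ]
side 0.022 [340.7 200.7] [346.5 200. ] [341.  192.9]
side 0.0345 [339.9 197.4] [345.7 196.7] [340.2 189.5]
wrist -0.0345 [276.3 207.3] [277.3 228.6] [269.  220.2]
wrist -0.022 [293.7 207.4] [294.4 228.8] [289.  220.3]
wrist 0.022 [356.  207.4] [355.4 228.8] [360.7 220.3]
wrist 0.0345 [373.5 207.3] [372.6 228.6] [380.7 220.1]
31
```

Projecting the TCP into the wrist and side views shows the visible fingertips about 27 mm above the reported TCP. The fingers closed just over the dish rim without touching it. I'll open, go 20 mm lower and regrip. A reading of about 56 mm means the dish, and about 62 mm means the tin lid.

```bash
python3 -m handwheel '[[[0,0,0,0,1],[0,0,0,0,1],[0,0,0,0,1],[0,0,0,0,1],[0,0,0,0,1],[0,0,0,0,1],[0,0,0,0,1],[0,0,0,0,1],[0,0,0,0,1],[0,0,0,0,1],[0,0,0,0,1],[0,0,0,0,1]]]';python3 -m handwheel '[[[0,0.005,-0.03,0,1],[0,0.005,-0.03,0,1],[0,0,-0.02,0,1],[0,0,-0.015,0,1],[0,0,0,0,1],[0,0,0,0,0]]]';python3 -m handwheel '[[[0,0,0,0,-1],[0,0,0,0,-1],[0,0,0,0,-1],[0,0,0,0,-1],[0,0,0,0,-1],[0,0,0,0,-1]]]'
```

```text
time_s: 17.32
tcp_pos: [0.6081, -0.0391, 0.0518]
ee_rot: [[-0.853, 0.521, 0.0], [0.521, 0.853, -0.0], [-0.0, -0.0, -1.0]]
wrist_force: [0.1, -0.3, 0.9]
grip_width: 0.997
finger_force: 0.0
time_s: 17.82
tcp_pos: [0.608, -0.0372, 0.0326]
ee_rot: [[-0.853, 0.521, -0.0], [0.521, 0.853, -0.0], [0.0, -0.0, -1.0]]
wrist_force: [-0.2, 0.3, -0.2]
grip_width: 0.96
finger_force: 0.0
time_s: 18.32
tcp_pos: [0.6081, -0.0372, 0.033]
ee_rot: [[-0.853, 0.521, 0.0], [0.521, 0.853, -0.0], [-0.0, -0.0, -1.0]]
wrist_force: [-1.2, -0.6, 0.9]
grip_width: 0.617
finger_force: 29.9
```

```bash
python3 -m handwheel '[[[0,0,0.02,0,-1],[0,0,0.05,0,-1],[0,0,0.05,0,-1],[0,0,0,0,-1],[0,0,0,0,-1],[0,0,0,0,-1]]]'; python3 -c "
from h import *
pose()
s=look('side');im=s['color']
m=cv2.inRange(cv2.cvtColor(im,cv2.COLOR_RGB2HSV),(0,0,110),(180,50,255));k=np.zeros_like(m);k[190:245,290:370]=m[190:245,290:370]
q=max(cv2.findContours(k,0,2)[0],key=cv2.contourArea);print(cv2.boundingRect(q),'tin bottom-left corner expected px row ~235 if not lifted')
b=read_camera('side')['color'];o=cv2.imread('pics/side0.png')[:,:,::-1]
print(np.abs(b[215:240,300:360].astype(int)-o[215:240,300:360]).mean())
"
```

```text
time_s: 18.82
tcp_pos: [0.6081, -0.037, 0.0569]
ee_rot: [[-0.853, 0.521, 0.0], [0.521, 0.853, 0.0], [-0.0, 0.0, -1.0]]
wrist_force: [0.1, 0.1, -2.2]
grip_width: 0.615
finger_force: 29.9
t 18.82 tcp [608.1 -37.   56.9] yang 58.6 F [ 0.1  0.1 -2.2] w 57.8 ff 29.9
(299, 190, 69, 46) tin bottom-left corner expected px row ~235 if not lifted
17.37088888888889
```

The lifted weight is 2.2 N, so it is only the dish and the tin stayed put. Now carrying it to the square mat.

```bash
python3 -m handwheel '[[[0,0,0.1,0,-1],[0,0.05,0.15,0,-1],[-0.03,0.15,0.05,-0.019,-1],[-0.03,0.15,0,-0.019,-1],[-0.03,0.15,0,-0.019,-1],[-0.03,0.15,0,-0.019,-1],[-0.03,0.15,0,-0.019,-1],[-0.03,0.15,0,-0.019,-1],[-0.03,0.15,0,-0.019,-1],[-0.03,0.15,0,-0.019,-1],[-0.03,0.15,0,-0.019,-1],[-0.03,0.15,0,-0.019,-1]]]';python3 -m handwheel '[[[-0.03,0.15,0,0,-1],[0,0.15,0,0,-1],[0,0.05,-0.1,0,-1],[0,0,-0.15,0,-1],[0,0,-0.1,0,-1],[0,0,0,0,-1],[0,0,0,0,-1]]]'; python3 -c "
from h import *
pose()
c=look('wrist');cc=look('side');ccc=look('scene')
for x,f in((c,True),(cc,False),(ccc,False)):
  print([ (m[1],m[2],m[3]) for m in mats(x,f) if 30<m[2].min() and m[2].max()<220])"
```

```text
time_s: 19.92
tcp_pos: [0.5474, 0.2742, 0.1165]
ee_rot: [[-0.41, 0.912, -0.0], [0.912, 0.41, -0.0], [-0.0, -0.001, -1.0]]
wrist_force: [0.2, -0.4, -1.6]
grip_width: 0.615
finger_force: 29.9
time_s: 20.5
tcp_pos: [0.5417, 0.3423, 0.0463]
ee_rot: [[-0.413, 0.911, -0.001], [0.911, 0.413, -0.001], [-0.001, -0.002, -1.0]]
wrist_force: [0.3, -0.4, -1.2]
grip_width: 0.617
finger_force: 29.9
t 20.5 tcp [541.7 342.3  46.3] yang 24.4 F [ 0.3 -0.4 -1.2] w 58.0 ff 29.9
[(array([553., 318.]), array([63., 68.]), 25.1), (array([537., 357.]), array([91., 58.]), 23.8), (array([368., 271.]), array([ 84., 102.]), 32.1), (array([769., 466.]), array([142.,  49.]), 89.4)]
[(array([ 387., -297.]), array([52., 64.]), 45.1), (array([ 560., -332.]), array([180.,  94.]), 77.6), (array([271.,  32.]), array([63., 42.]), 22.0), (array([521., 358.]), array([94., 62.]), 50.0)]
[(array([ 562., -331.]), array([182.,  97.]), 77.6), (array([536., 357.]), array([92., 54.]), 29.7)]
```

```bash
python3 -m handwheel '[[[0,0,-0.1,0,-1],[0,0,-0.1,0,-1],[0,0,-0.04,0,-1],[0,0,-0.02,0,-1],[0,0,-0.01,0,-1],[0,0,0,0,-1],[0,0,0,0,-1]]]'
```

```text
time_s: 21.23
tcp_pos: [0.5426, 0.3431, -0.0061]
ee_rot: [[-0.413, 0.911, 0.001], [0.911, 0.413, 0.001], [0.0, 0.001, -1.0]]
wrist_force: [0.5, -0.3, -1.2]
grip_width: 0.614
finger_force: 29.9
```

```bash
python3 -m handwheel '[[[0,0,-0.012,0,-1],[0,0,-0.01,0,-1],[0,0,0,0,-1],[0,0,0,0,-1]]]'
```

```text
time_s: 21.57
tcp_pos: [0.5426, 0.3433, -0.0104]
ee_rot: [[-0.413, 0.911, 0.001], [0.911, 0.413, 0.001], [0.001, 0.001, -1.0]]
wrist_force: [-3.3, -1.4, 12.1]
grip_width: 0.614
finger_force: 29.9
```

```bash
python3 -m handwheel '[[[0,0,0.004,0,1],[0,0,0,0,1],[0,0,0,0,1],[0,0,0,0,1],[0,0,0,0,1],[0,0,0,0,1],[0,0,0.1,0,1],[0,0,0.15,0,1],[0,0,0.15,0,1],[0,0,0.15,0,1],[0,0,0.15,0,1],[0,-0.05,0.15,0,1]]]';python3 -m handwheel '[[[0.01,-0.15,0.1,0.02,1],[0.01,-0.15,0.1,0.02,1],[0.01,-0.15,0,0.02,1],[0.01,-0.15,0,0.02,1],[0.01,-0.15,0,0.02,1],[0.01,-0.15,0,0.02,1],[0.01,-0.15,0,0.02,1],[0.01,-0.15,0,0.02,1],[0.01,-0.15,0,0.02,1],[0.01,-0.15,0,0.02,1],[0,-0.15,0,0.02,1],[0,-0.1,0,0,1]]]'; python3 -m handwheel '[[[0,0,0,0,1],[0,0,0,0,1]]]';cat >> h.py <<'E'
def lightbox(c,roi,z,fish,thr=(120,70)):
    h=cv2.cvtColor(c['color'],cv2.COLOR_RGB2HSV);m=cv2.inRange(h,(0,0,thr[0]),(180,thr[1],255));x0,y0,x1,y1=roi
    k=np.zeros_like(m);k[y0:y1,x0:x1]=m[y0:y1,x0:x1];k=cv2.morphologyEx(k,cv2.MORPH_CLOSE,np.ones((5,5)))
    q=max(cv2.findContours(k,0,1)[0],key=cv2.contourArea)
    r=cv2.minAreaRect((plane_poly(c,q,z,fish)*1000).astype(np.float32))
    return cv2.boundingRect(q),np.round(r[0],1),np.round(r[1],1),round(r[2],1)
E
python3 -c "
from h import *
pose()
c=look('wrist','w10.png');print('tin',lightbox(c,(230,80,420,260),.048,True))
s=look('side','s10.png');d=look('scene','c10.png')
print('dish side',lightbox(s,(225,130,275,185),.035,False,(140,70)));print('dish scene',lightbox(d,(400,145,445,200),.035,False,(140,70)))
print('scoop etc')
a=cv2.imread('pics/w10.png')[60:300,180:460];b=cv2.imread('pics/s10.png')[130:190,220:280];d=cv2.imread('pics/c10.png')[140:200,390:450]
cv2.imwrite('pics/v10.png',np.hstack([cv2.resize(a,(500,500),interpolation=2),np.vstack([cv2.resize(b,(250,250),interpolation=2),cv2.resize(d,(250,250),interpolation=2)])]))"
```

```text
time_s: 22.57
tcp_pos: [0.5415, 0.3344, 0.1606]
ee_rot: [[-0.415, 0.91, -0.0], [0.91, 0.415, 0.0], [0.0, 0.0, -1.0]]
wrist_force: [-0.4, 0.5, -0.1]
grip_width: 1.002
finger_force: 0.0
time_s: 23.57
tcp_pos: [0.5618, -0.0204, 0.1994]
ee_rot: [[-0.9, 0.437, 0.0], [0.437, 0.9, -0.001], [-0.001, -0.0, -1.0]]
wrist_force: [0.5, 0.2, -1.0]
grip_width: 1.0
finger_force: 0.0
time_s: 23.73
tcp_pos: [0.562, -0.0181, 0.1993]
ee_rot: [[-0.898, 0.441, 0.0], [0.441, 0.898, -0.0], [-0.0, 0.0, -1.0]]
wrist_force: [0.7, 0.3, -0.2]
grip_width: 0.998
finger_force: 0.0
t 23.73 tcp [562.  -18.1 199.3] yang 63.8 F [ 0.7  0.3 -0.2] w 93.8 ff 0.0
tin ((300, 122, 55, 124), array([569.3, -19.5]), array([ 64. , 151.5]), 63.8)
dish side ((235, 145, 27, 23), array([531.9, 328.4]), array([84.7, 82.6]), 22.3)
dish scene ((409, 158, 26, 25), array([549.7, 334.9]), array([70.4, 94.2]), 23.7)
scoop etc
```

View pics/v10.png

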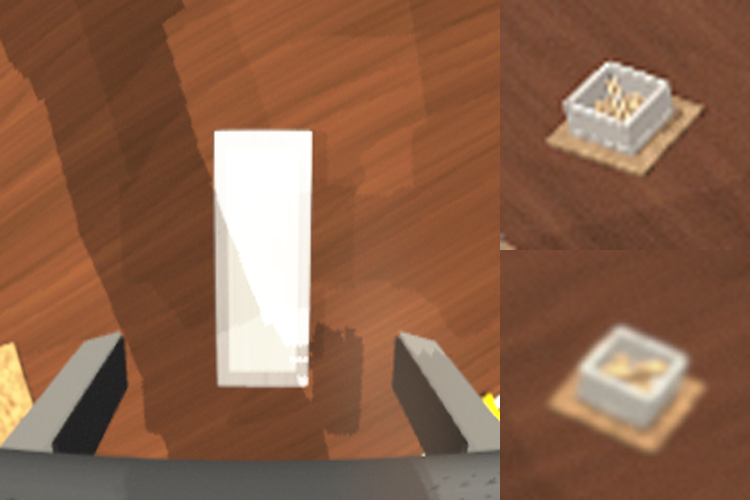

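The tin fills crop (214–311, 130–387) and measures (569,-19.5) mm, 151.5 x 64, lined up with the gripper. The dish stands upright on its square mat. Now gripping the tin.

```bash
python3 -m handwheel '[[[0.035,-0.008,-0.1,0,1],[0,0,-0.17,0,1],[0,0,-0.17,0,1],[0,0,-0.17,0,1],[0,0,-0.17,0,1],[0,0,-0.14,0,1],[0,0,-0.06,0,1],[0,0,0,0,1],[0,0,0,0,0.2],[0,0,0,0,-1],[0,0,0,0,-1],[0,0,0,0,-1]]]';python3 -m handwheel '[[[0,0,0,0,-1],[0,0,0,0,-1],[0,0,0,0,-1]]]'; python3 -m handwheel '[[[0,0,0.03,0,-1],[0,0,0.05,0,-1],[0,0,0.05,0,-1],[0,0,0.1,0,-1],[0,0,0.05,0,-1],[0,0,0,0,-1],[0,0,0,0,-1]]]'
```

```text
time_s: 24.88
tcp_pos: [0.57, -0.0185, 0.0046]
ee_rot: [[-0.899, 0.438, 0.002], [0.438, 0.899, 0.0], [-0.002, 0.001, -1.0]]
wrist_force: [0.1, -0.4, 0.3]
grip_width: 0.751
finger_force: 0.0
time_s: 25.13
tcp_pos: [0.5696, -0.0187, 0.0042]
ee_rot: [[-0.899, 0.439, 0.001], [0.439, 0.899, 0.0], [-0.001, 0.001, -1.0]]
wrist_force: [-1.4, 0.4, 10.8]
grip_width: 0.675
finger_force: 30.0
time_s: 25.72
tcp_pos: [0.5694, -0.0185, 0.0597]
ee_rot: [[-0.899, 0.438, 0.001], [0.438, 0.899, 0.0], [-0.001, 0.001, -1.0]]
wrist_force: [-0.3, 0.4, -1.9]
grip_width: 0.674
finger_force: 30.0
```

```bash
python3 -m handwheel '[[[0,-0.1,0.05,-0.035,-1],[-0.004,-0.13,0,-0.035,-1],[-0.004,-0.13,0,-0.035,-1],[-0.004,-0.13,0,-0.035,-1],[-0.004,-0.13,0,-0.035,-1],[-0.004,-0.13,0,-0.035,-1],[-0.004,-0.13,0,-0.035,-1],[-0.004,-0.13,0,-0.035,-1],[-0.004,-0.13,0,-0.035,-1],[-0.004,-0.13,0,-0.035,-1],[-0.004,-0.13,0,-0.035,-1],[-0.004,-0.13,0,-0.035,-1]]]';python3 -m handwheel '[[[0,-0.03,0,-0.003,-1],[0,0,0,0,-1],[0,0,0,0,-1]]]'; python3 -c "
from h import *
pose();c=look('wrist');print('tin',lightbox(c,(230,80,420,260),.107,True))
print([m[1:] for m in mats(c,True) if m[2].min()>60 and m[2].max()<250])
for n in('side','scene'): print([m[1:] for m in mats(look(n)) if 30<m[2].min() and m[2].max()<250])"
```

```text
time_s: 26.72
tcp_pos: [0.5597, -0.3257, 0.0681]
ee_rot: [[0.206, 0.978, -0.001], [0.978, -0.206, 0.0], [0.0, -0.001, -1.0]]
wrist_force: [-0.5, -0.1, -2.2]
grip_width: 0.68
finger_force: 30.0
time_s: 26.97
tcp_pos: [0.56, -0.33, 0.0682]
ee_rot: [[0.209, 0.978, -0.001], [0.978, -0.209, 0.001], [0.0, -0.001, -1.0]]
wrist_force: [-1.0, 0.3, -2.0]
grip_width: 0.676
finger_force: 30.0
t 26.97 tcp [ 560.  -330.    68.2] yang -12.1 F [-1.   0.3 -2. ] w 63.5 ff 30.0
tin ((230, 107, 190, 153), array([ 566.7, -299.8]), array([ 91.2, 118.6]), 78.0)
[]
[(array([ 387., -297.]), array([52., 64.]), 45.1), (array([ 555., -354.]), array([134.,  94.]), 77.5), (array([267.,  38.]), array([71., 59.]), 21.6)]
[(array([ 557., -401.]), array([46., 71.]), 83.9), (array([541., 345.]), array([93., 98.]), 22.3)]
```

```bash
python3 -m handwheel '[[[0.002,-0.007,-0.08,-0.002,-1],[0,0,-0.1,0,-1],[0,0,-0.06,0,-1],[0,0,-0.03,0,-1],[0,0,-0.01,0,-1],[0,0,0,0,-1],[0,0,0,0,-1]]]'
```

```text
time_s: 27.7
tcp_pos: [0.561, -0.3324, 0.0138]
ee_rot: [[0.217, 0.976, 0.001], [0.976, -0.217, -0.0], [-0.0, 0.001, -1.0]]
wrist_force: [-0.3, 0.3, -1.2]
grip_width: 0.676
finger_force: 30.0
```

Now to touch down, release, rise and check everything from clear of the board.

```bash
python3 -m handwheel '[[[0,0,-0.012,0,-1],[0,0,-0.01,0,-1],[0,0,0,0,-1],[0,0,0,0,-1]]]';python3 -m handwheel '[[[0,0,0.003,0,1],[0,0,0,0,1],[0,0,0,0,1],[0,0,0,0,1],[0,0,0,0,1],[0,0,0,0,1],[0,0,0.1,0,1],[0,0,0.15,0,1],[0,0,0.15,0,1],[0,0,0.15,0,1],[0,0,0.15,0,1],[0,0,0.15,0,1]]]';python3 -m handwheel '[[[0,0,0.1,0,1],[0,0,0,0,1],[0,0,0,0,1]]]';cat >> h.py <<'E'
def sil(c,pts,roi,thr):
    h=cv2.cvtColor(c['color'],cv2.COLOR_RGB2HSV);m=cv2.inRange(h,(0,0,thr[0]),(180,thr[1],255));x0,y0,x1,y1=roi
    k=np.zeros_like(m);k[y0:y1,x0:x1]=m[y0:y1,x0:x1];q=max(cv2.findContours(k,0,1)[0],key=cv2.contourArea)
    p=c['K']@(np.linalg.inv(c['T'])@np.c_[pts,np.ones(len(pts))].T)[:3];p=p[:2]/p[2]
    x,y,w,hh=cv2.boundingRect(q);return 'seen',(x,y,x+w-1,y+hh-1),'expect',p.min(1).round(1),p.max(1).round(1)
def box(cx,cy,lx,ly,z0,z1,a):
    a=np.radians(a);return np.array([[cx+i*lx/2*np.cos(a)-j*ly/2*np.sin(a),cy+i*lx/2*np.sin(a)+j*ly/2*np.cos(a),z] for i in(-1,1) for j in(-1,1) for z in(z0,z1)])
E
python3 -c "
from h import *
pose();c=look('wrist','w11.png');print('tin',lightbox(c,(230,80,420,260),.053,True))
print([m[1:] for m in mats(c,True) if m[2].min()>60 and m[2].max()<250])
s=look('side','s11.png');d=look('scene','c11.png')
D=box(.5415,.3425,.058,.058,.005,.035,24.5)
print('dish side',sil(s,D,(225,130,275,185),(130,70)));print('dish scene',sil(d,D,(400,145,445,200),(130,70)))
a=np.linspace(0,6.28,60);Q=np.concatenate([np.stack([.366+r*np.cos(a),.2655+r*np.sin(a),0*a+z],1) for r,z in((.03,.005),(.0315,.059))])
print('cont side',sil(s,Q,(180,160,245,225),(130,60)));print('cont scene',sil(d,Q,(340,120,405,180),(130,60)))
"
```

```text
time_s: 28.03
tcp_pos: [0.561, -0.3323, 0.0092]
ee_rot: [[0.217, 0.976, 0.001], [0.976, -0.217, -0.0], [-0.0, 0.001, -1.0]]
wrist_force: [-0.2, 0.6, 1.3]
grip_width: 0.678
finger_force: 30.0
time_s: 29.03
tcp_pos: [0.5604, -0.3321, 0.181]
ee_rot: [[0.217, 0.976, -0.0], [0.976, -0.217, -0.0], [-0.0, -0.0, -1.0]]
wrist_force: [0.5, 0.0, -0.1]
grip_width: 1.0
finger_force: 0.0
time_s: 29.28
tcp_pos: [0.561, -0.3323, 0.2002]
ee_rot: [[0.217, 0.976, 0.002], [0.976, -0.217, -0.0], [-0.0, 0.002, -1.0]]
wrist_force: [-0.7, -0.4, -0.3]
grip_width: 1.002
finger_force: 0.0
t 29.28 tcp [ 561.  -332.3  200.2] yang -12.5 F [-0.7 -0.4 -0.3] w 94.2 ff 0.0
tin ((298, 116, 55, 126), array([ 561.4, -331.8]), array([151.4,  63.5]), 77.3)
[]
dish side ('seen', (235, 145, 261, 167), 'expect', array([235.3, 144.1]), array([262.1, 167. ]))
dish scene ('seen', (409, 158, 434, 182), 'expect', array([407. , 158.6]), array([433.8, 183.2]))
cont side ('seen', (197, 177, 221, 205), 'expect', array([196.5, 176.5]), array([222.7, 205.1]))
cont scene ('seen', (360, 132, 379, 156), 'expect', array([359.2, 132.3]), array([379.1, 156.9]))
```

```bash
python3 -c "
from bench import *
print(finish_job())"
```

```text
the job is handed in; nothing more can be done
None
```

All four things are back upright on their own mats, and I handed the job in at about 29 s. By my camera measurements the tin, container and dish sit within about 2 mm of their mats' middles and the scoop's cup within about 3 mm. I never brought the arm near the spray bottle or hanger, though I took no final measurement of either.

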